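# Stir the finishing beads in the pan

## Task

Take the stirrer out of its upright holder and lower its rod nearly to the bottom of the round metal pan, at the clear side away from the robot. Stir the ceramic beads two full rounds, clockwise as seen from above and ending at that far side again, with the rod about midway between the pan's centre and its wall, so that the big bead is shoved along. Then stand the stirrer back in its holder, collar down on the tube, with the big bead still in the pan, and let go.

Things in the scene. Friction and masses are not known exactly. Their poses are not given: they have to be found in the camera images.
- stirrer: stirrer, 132 mm long, 120 g, loose, standing upright in the holder. Origin: lowest point of the rod's tip; z axis up along it. From the tip: steel rod 10 mm across (z 0 to 75 mm), flat stop collar 50 mm across (75 to 82 mm), round pale wooden handle 22 mm across (82 to 132 mm): grip it here from above at about 60 N, at any yaw.
- pan: round open aluminium pan, fixed to the bench, left or right of the holder. Origin: centre of its underside, on the bench; x to the far side, y to the left. Inside 136 mm, outside 142 mm across, rim 45 mm high, flat inner floor at z 4 mm. No bead within 20 mm of x +35, y 0 mm at first. Stir on a circle of 30 mm radius, tip at z 12 mm (20 at most). Beads yield to 2 N, a wedged one to 15 N.
- holder: upright grey steel tube, 46 mm outside, 80 mm high, on a 70 mm square foot, fixed to the bench. Origin: centre of its underside, on the bench top. Open at the top, round bore of 28 mm (9 mm of play all round for the rod). The stirrer is home when its collar lies flat on the tube's top: the rod's tip is then 5 mm above the bench.
- big_bead_center (a point): centre of the big bead: white ceramic barrel, 26 mm across and 26 mm tall, 40 g, loose, the only big one among eight small beads 16 mm across and 16 mm tall (12 g). It starts in the pan, about 30 mm from the pan's centre towards the robot, in the path of the rod.
Things that resemble listed ones, but are neither listed nor needed, are in the scene too. What is shaped like the stirrer but orange is not meant.

How it is judged:
By the outcome, as a careful person would: the job done as asked, in the order asked, and still so for the second after the job is handed in, with the robot touching nothing.
It also fails if it takes over 72 s, if anything falls off the work surface, if the arm or the gripper's body presses on something with over 40 N, if the wrist force passes 120 N, or if a joint passes its speed limit or range.

## Robot

A 7-joint arm with a two-finger parallel gripper is mounted at the origin on a cart in front of the work surface, level with it; the furniture and walls round the work are solid. World frame = base frame: x ahead of the robot, y to its left, z up, the work surface at z = 0. Lengths are in m, angles in degrees, forces in N, time in s.
With the tool pointing down it reaches from about 0.425 to 1.025 m from the base axis. Payload 3.6 kg.
Tool frame: the origin (TCP) lies on the centre line of the jaws, within the pads' length; the fingertips stand 17 mm ahead of it and the grasp point (between the pads) lies 2 mm behind it; z points along the fingers, y is the line along which they close (so a half turn about z gives the same grasp; the last joint's range is limited). The gripper opens to 85 mm and grips with 20 to 120 N. Pads are 22 mm wide; open, the fingers measure 114 mm over their backs; the gripper's body (76 mm by 85 mm) begins 54 mm behind the grasp point. The pads swing forward as they close: fully open they stand 13 mm farther back than shut.
Start: joints at [-74.341, 33.873, 2.773, 92.16, -1.908, 54.013, -1.931], TCP at [0.26, 0.677, 0.248] pointing down, gripper open.
Joint ranges: [-153.93, 153.93], [-27.13, 128.08], [-72.61, 78.16], [10.71, 143.7], [-87.88, 267.88], [4.46, 118.87], [-176.78, 176.78]. Speed limits (degrees/s): [147.25, 147.25, 180, 180, 180, 180, 180].

## Interface

Orientations are given as [roll, pitch, yaw] about the fixed x, y, z axes, in that order (R = Rz(yaw) Ry(pitch) Rx(roll)).
In Python, from rig import status, viewer, job gives the robot as it stands.
- The arm moves only by the tool jog_arm, never from a script. Its argument "deltas" is a list of rows, each an object with "twist": the turn, a rotation vector about the tool's x, y, z in degrees, a list of three; "offset": the shift along the tool's x, y, z in mm, a list of three; "hand": the opening, from 0 (shut) to 1 (fully open). In form: [{"twist": [wx, wy, wz], "offset": [tx, ty, tz], "hand": hand}, ...]. A call has exactly 8 rows; each row shifts and turns the commanded pose from where the row before left it, along the tool's axes as they then stand; what a row does not reach is not made up. A row lasts 1/10 s, in which the tool goes at most 50 mm and 8.59 degrees, less where a joint would pass 70% of its speed; a pose out of reach is approached as far as the arm can. A call is refused whole if a number of a shift passes 50 or a number of a turn 8.59, either way. A call with a gripper value outside its range is refused whole. The fingers move at their own pace and stop on an object; "force" is the grip in N (left out, the last holds). Time passes only in rows, so rows that do not move let the fingers close, or fill a call up. It gives the time, the measured TCP pose, the force, the opening and the grip force at its end, in the units of the state.
- status.get_obs(): the state, without advancing time (a new reading comes with each control period).
- viewer.read_camera(name): name is "side" or "top" or "wrist"; returns (picture, depth): 400x640x3 uint8, red, green, blue; 400x640 float32, m along the optical axis (not along the pixel's ray), 0 where there is no reading.
- viewer.camera_model(name): a dict with "fx", "fy", "cx", "cy" (pixels), "k1" (the pictures are not rectified: a ray, as slopes to the right and down, at radius r is drawn at 1 + k1 r^2 times it, then the intrinsics apply), "world_from_camera" (4x4, takes a point from camera to world coordinates). Camera axes: x right, y down, z forward; pixel columns grow to the right and rows downward; lengths in m; the calibration is good to about 2 mm. A picture is of the moment at which its call begins: read the wrist's pose just before it. camera_model takes no time and is no camera call; for the wrist camera it gives the pose at the moment of the call.
- job.sign_off(): hands the job in; it is judged then, once.
The state is a dict: "time": time; "joint_positions": joint angles; "dq": joint speeds; "effort": joint torques, N m; "eef_pos": TCP position; "tool_rot": TCP orientation; "ft_force": force on the tool from outside, world axes, zero at the start; "torque": the same for the moment, N m; "width": finger opening in m; "grip_force": force on a finger pad.
Only numpy, scipy, OpenCV 4.12 (cv2) and the standard library are available. Lean on these libraries where they do the work, as an engineer would, in place of code of your own. Each camera call takes 0.05 s, during which the arm holds its last target. There are 200 camera calls.

## Working session

There is one attempt and no reset: what is moved stays moved. The work goes in short steps, Python scripts to look and compute and a tool call to move; the robot and the scene stay as the last step left them, time stands still between calls to the robot, and variables do not carry over. Pictures are saved under pics/ and viewed, at most 10 in all, crops included, and the job is handed in when it is done.

Besides the shell and the picture viewer there is one more tool, called after "Request:" in YAML: its name, and indented under it one key for each argument. jog_arm: Moves the arm, as the interface text tells. Its arguments: {"type":"object","properties":{"deltas":{"type":"array","items":{"type":"object","properties":{"twist":{"type":"array","items":{"type":"number"}},"offset":{"type":"array","items":{"type":"number"}},"hand":{"type":"number"}}}},"force":{"type":"number"}},"required":["deltas"]}

```bash
mkdir -p pics
python3 - <<'E'
from rig import status, viewer
import cv2,numpy as np
o=status.get_obs();print({k:np.round(o[k],3) for k in('time','eef_pos','tool_rot','ft_force','width')})
for n in('top','side'):
    p,d=viewer.read_camera(n);cv2.imwrite(f'pics/{n}0.png',p[:,:,::-1]);np.save(f'{n}_d.npy',d)
    m=viewer.camera_model(n);print(n,{k:np.round(v,3) for k,v in m.items()})
E
```

```text
{'time': np.float64(0.0), 'eef_pos': array([0.26 , 0.676, 0.247]), 'tool_rot': array([-1.7987e+02,  7.0000e-03,  1.5899e+02]), 'ft_force': array([ 0.663, -0.497,  0.363]), 'width': np.float64(0.086)}
top {'fx': np.float64(404.145), 'fy': np.float64(404.145), 'cx': np.float64(322.777), 'cy': np.float64(190.289), 'k1': np.float64(-0.075), 'world_from_camera': array([[ 0.022, -0.996,  0.081,  0.422],
       [-1.   , -0.023, -0.009, -0.056],
       [ 0.011, -0.081, -0.997,  0.887],
       [ 0.   ,  0.   ,  0.   ,  1.   ]])}
side {'fx': np.float64(398.217), 'fy': np.float64(398.217), 'cx': np.float64(316.693), 'cy': np.float64(204.7), 'k1': np.float64(-0.097), 'world_from_camera': array([[-0.998,  0.028, -0.064,  0.549],
       [ 0.07 ,  0.45 , -0.89 ,  0.739],
       [ 0.004, -0.892, -0.451,  0.467],
       [ 0.   ,  0.   ,  0.   ,  1.   ]])}
```

View pics/top0.png

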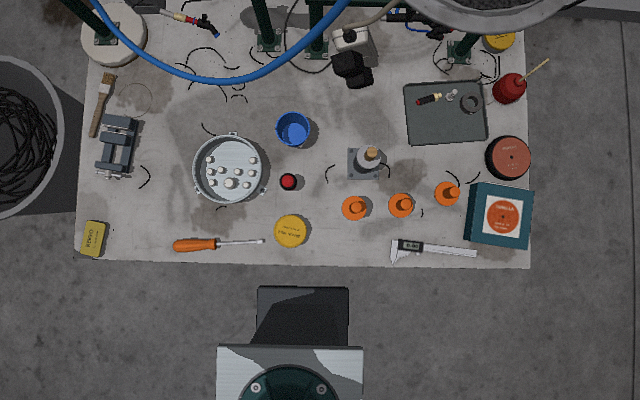

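View pics/side0.png

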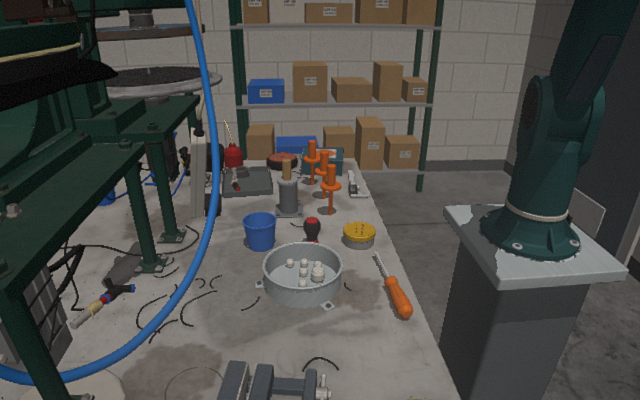

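The top view shows the steel holder with the pale-handled stirrer at about (369,155). The look-alikes are three orange stirrers at (355,208), (401,205) and (447,193), the red knob at (288,181) and the red pot with a stick at (510,88). I choose the pale wooden one. The pan is at (230,170), with the big bead near (230,183). Next is a close crop and the measurements.

```bash
cat > h.py <<'E'
import numpy as np, cv2
from rig import status, viewer
def rays(m,uv):
    K=np.array([[m['fx'],0,m['cx']],[0,m['fy'],m['cy']],[0,0,1]])
    p=cv2.undistortPoints(np.float64(uv).reshape(-1,1,2),K,np.array([m['k1'],0,0,0,0])).reshape(-1,2)
    # cv2 distortion model x(1+k1 r^2) is the same as the camera's
    T=m['world_from_camera']; d=np.c_[p,np.ones(len(p))]
    return T[:3,3],d@T[:3,:3].T
def on_plane(m,uv,z):
    c,d=rays(m,uv); return c+d*((z-c[2])/d[:,2])[:,None]
def cloud(m,D):
    v,u=np.indices(D.shape); c,d=rays(m,np.c_[u.ravel(),v.ravel()])
    return (c+d*D.ravel()[:,None]).reshape(*D.shape,3)
def meet(l):
    A=np.zeros((3,3));b=np.zeros(3)
    for c,d in l:
        d=d/np.linalg.norm(d);P=np.eye(3)-np.outer(d,d);A+=P;b+=P@c
    return np.linalg.solve(A,b)
E
python3 - <<'E'
from h import *
m=viewer.camera_model('top');I=cv2.imread('pics/top0.png');D=np.load('top_d.npy');P=cloud(m,D)
cv2.imwrite('pics/c0.png',np.hstack([cv2.resize(I[120:215,175:275],(400,380),interpolation=cv2.INTER_CUBIC),cv2.resize(I[120:215,320:420],(400,380),interpolation=cv2.INTER_CUBIC)]))
# pieces by height near holder
R=P[130:190,340:395].reshape(-1,3)
for a,b in((.125,.15),(.082,.095),(.07,.085)):
    q=R[(R[:,2]>a)&(R[:,2]<b)]; print(a,len(q),q.mean(0).round(4),(q.min(0)+q.max(0))/2,np.ptp(q,0))
hsv=cv2.cvtColor(I,cv2.COLOR_BGR2HSV)
w=cv2.inRange(hsv,(8,60,80),(28,180,255));w[:, :350]=0;w[:,390:]=0;w[:135]=0;w[185:]=0
ys,xs=np.nonzero(w);print('wood',len(xs),xs.mean(),ys.mean(),xs.min(),xs.max(),ys.min(),ys.max())
# pan rim
R=P[120:220,180:280].reshape(-1,3);q=R[(R[:,2]>.037)&(R[:,2]<.055)]
A=np.c_[q[:,:2],np.ones(len(q))]
med=np.median(q,0);r=np.hypot(*(q-med)[:,:2].T);q=q[r>.05];A=np.c_[q[:,:2],np.ones(len(q))]
s=np.linalg.lstsq(A,(q[:,:2]**2).sum(1),rcond=None)[0];print('pan',s[:2]/2,np.sqrt(s[2]+(s[:2]**2).sum()/4),q.mean(0))
# tall things within region
q=P[(P[...,2]>.12)];
for lo in np.arange(.3,1.1,.1):
    z=P[(P[...,0]>lo)&(P[...,0]<lo+.1)]
    print(round(lo,1),[round(float(z[(z[:,1]>y)&(z[:,1]<y+.1)][:,2].max(initial=-1)),2) for y in np.arange(-.5,.6,.1)])
E
```

```text
0.125 112 [ 0.5564 -0.152   0.1363] [ 0.55682678 -0.1526376   0.13254755] [0.02028751 0.02115076 0.01505584]
0.082 337 [ 0.5544 -0.1505  0.0871] [ 0.55785167 -0.15214146  0.08830292] [0.04941419 0.04860815 0.01227207]
0.07 51 [ 0.5464 -0.1433  0.0804] [ 0.55752917 -0.15190182  0.07774135] [0.05005918 0.04908742 0.01443434]
wood 100 371.51 151.87 364 377 147 157
pan [0.53794662 0.13128795] 0.07487916405430523 [0.5368557  0.1436903  0.04527026]
0.3 [0.05, 0.05, 0.01, 0.01, 0.04, 0.04, 0.03, 0.03, 0.0, 0.02, -1.0]
0.4 [0.05, 0.13, 0.14, 0.13, 0.89, 0.07, 0.05, 0.05, 0.01, 0.02, -1.0]
0.5 [0.05, 0.09, 0.08, 0.14, 0.07, 0.07, 0.05, 0.05, 0.05, 0.05, -1.0]
0.6 [0.05, 0.03, 0.02, 0.2, 0.33, 0.27, 0.16, 0.01, 0.05, 0.05, -1.0]
0.7 [0.31, 0.32, 0.32, 0.37, 0.39, 0.01, 0.12, 0.09, 0.06, 0.04, -1.0]
0.8 [0.04, 0.12, 0.14, 0.09, 0.21, 0.2, 0.07, 0.09, 0.1, 0.2, -1.0]
0.9 [-1.0, -1.0, 0.0, 0.0, 0.0, 0.01, 0.0, 0.05, 0.06, 0.03, -1.0]
1.0 [-1.0, -1.0, -1.0, -1.0, -1.0, -1.0, -1.0, -1.0, -1.0, -1.0, -1.0]
```

View pics/c0.png

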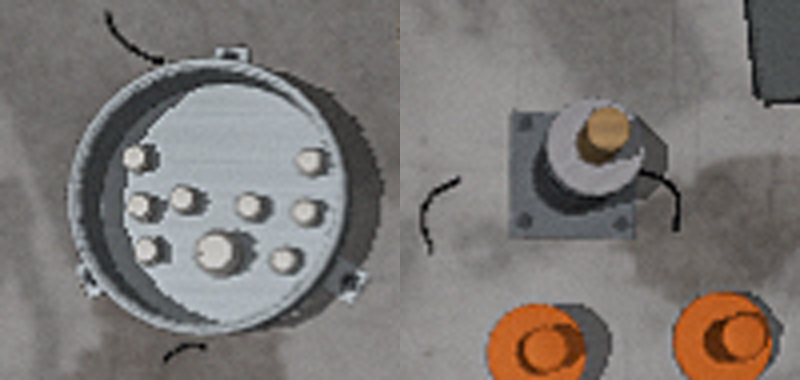

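The crop confirms it: a pale wooden handle with a steel collar on the grey tube at image (371,152). The far side of the pan is clear and the big bead is on the near side. Next I refine the pan and holder centres and check tall neighbours.

Run:
```python
from h import *
m=viewer.camera_model('top');I=cv2.imread('pics/top0.png');D=np.load('top_d.npy');P=cloud(m,D)
s=viewer.camera_model('side');S=cloud(s,np.load('side_d.npy'))
for n,C in(('top',P),('side',S)):
    q=C.reshape(-1,3);q=q[(q[:,2]>.1)&(q[:,2]<.6)&(q[:,0]>.3)&(q[:,0]<.72)&(abs(q[:,1])<.35)]
    k=np.unique((q/[.04,.04,.06]).astype(int),axis=0)*[.04,.04,.06];print(n,k.round(2).tolist())
for n,C in(('top',P),('side',S)):
    q=C.reshape(-1,3);q=q[(abs(q[:,2]-.045)<.004)];c=np.array([.535,.133])
    for i in range(4):
        v=q[:,:2]-c;r=np.hypot(*v.T);t=np.degrees(np.arctan2(v[:,1],v[:,0]))//15;e=[]
        for k in range(-12,12):
            g=v[(t==k)&(r<.085)&(r>.055)]
            if len(g)>2: e.append(c+np.median(g,0))
        e=np.array(e);A=np.c_[e,np.ones(len(e))];x=np.linalg.lstsq(A,(e**2).sum(1),rcond=None)[0];c=x[:2]/2
    print(n,'pan',c,np.sqrt(x[2]+(c**2).sum()),len(e))
# holder foot (dark grey) contour
g=cv2.cvtColor(I,cv2.COLOR_BGR2HSV);z=P[...,2]
R=P[135:190,335:400].reshape(-1,3)
for a,b in((.006,.016),):
    q=R[(R[:,2]>a)&(R[:,2]<b)];print('foot',len(q),(q.min(0)+q.max(0))/2,np.ptp(q,0))
R=S.reshape(-1,3);R=R[(abs(R[:,0]-.557)<.045)&(abs(R[:,1]+.152)<.045)]
for a,b in((.006,.016),(.02,.07),(.0865,.095),(.1,.14)):
    q=R[(R[:,2]>a)&(R[:,2]<b)];print('side',a,len(q),(q.min(0)+q.max(0))/2,np.ptp(q,0))
w=viewer.camera_model('wrist');o=status.get_obs();print('wrist',w['world_from_camera'].round(3))
```

```text
top [[0.44, -0.28, 0.06], [0.44, -0.28, 0.12], [0.44, -0.2, 0.06], [0.44, -0.2, 0.12], [0.44, -0.12, 0.06], [0.44, -0.12, 0.12], [0.44, -0.08, 0.06], [0.44, -0.08, 0.12], [0.48, -0.32, 0.12], [0.48, -0.28, 0.06], [0.48, -0.28, 0.12], [0.52, -0.16, 0.12], [0.52, -0.12, 0.06], [0.52, -0.12, 0.12], [0.56, -0.16, 0.12], [0.56, -0.12, 0.06], [0.56, -0.12, 0.12], [0.64, 0.0, 0.18], [0.64, 0.04, 0.12], [0.64, 0.04, 0.18], [0.64, 0.08, 0.12], [0.68, -0.32, 0.3], [0.68, -0.28, 0.24], [0.68, -0.28, 0.3], [0.68, -0.24, 0.24], [0.68, -0.12, 0.12], [0.68, -0.12, 0.18], [0.68, -0.08, 0.12], [0.68, -0.08, 0.18], [0.68, -0.08, 0.36], [0.68, -0.04, 0.12], [0.68, -0.04, 0.18], [0.68, -0.04, 0.3], [0.68, -0.04, 0.36], [0.68, 0.0, 0.18], [0.68, 0.0, 0.24], [0.68, 0.0, 0.3], [0.68, 0.04, 0.12], [0.68, 0.04, 0.18], [0.68, 0.08, 0.12], [0.68, 0.12, 0.06], [0.68, 0.12, 0.12], [0.68, 0.16, 0.06]]
side [[0.44, -0.28, 0.06], [0.44, -0.28, 0.12], [0.44, -0.2, 0.06], [0.44, -0.2, 0.12], [0.44, -0.12, 0.06], [0.44, -0.12, 0.12], [0.44, -0.08, 0.06], [0.44, -0.08, 0.12], [0.48, -0.28, 0.06], [0.48, -0.28, 0.12], [
[... 599 characters left out ...]
, 0.12], [0.68, 0.16, 0.06]]
top pan [0.53110664 0.14093062] 0.07033578781555426 24
side pan [0.53211957 0.14166591] 0.07044650275999956 24
foot 79 [ 0.55449748 -0.15010611  0.01070643] [0.06745364 0.06835394 0.00938153]
side 0.006 83 [ 0.55614549 -0.15046011  0.01101597] [0.06067754 0.06184056 0.00991531]
side 0.02 342 [ 0.55622921 -0.13909345  0.04497139] [0.04545786 0.025871   0.04985504]
side 0.0865 113 [ 0.55821918 -0.15024465  0.09075285] [0.04621397 0.04571756 0.00845309]
side 0.1 153 [ 0.55861641 -0.15215374  0.11981148] [0.02013995 0.02431369 0.03845218]
wrist [[ 0.359  0.883  0.301  0.181]
 [ 0.933 -0.339 -0.118  0.706]
 [-0.002  0.324 -0.946  0.373]
 [ 0.     0.     0.     1.   ]]
```

The top and side views agree: pan centre (0.5315, 0.141), rim radius 70 mm as it should be; handle (0.5575, -0.152), top at 0.137; foot about (0.555, -0.150). I'll turn the tool to yaw 180 so the camera faces the robot, and travel over the stirrer.

Request:
jog_arm:
  deltas:
    - {"twist":[0,0,-7],"offset":[0,0,0],"hand":1}
    - {"twist":[0,0,-7],"offset":[0,0,0],"hand":1}
    - {"twist":[0,0,-7],"offset":[0,0,0],"hand":1}
    - {"twist":[0,0,0],"offset":[-14,-39,0],"hand":1}
    - {"twist":[0,0,0],"offset":[-14,-39,0],"hand":1}
    - {"twist":[0,0,0],"offset":[-14,-39,0],"hand":1}
    - {"twist":[0,0,0],"offset":[-14,-39,0],"hand":1}
    - {"twist":[0,0,0],"offset":[-14,-39,0],"hand":1}
  force: 60

```text
time: 0.9
eef_pos: [0.3302, 0.4798, 0.2479]
tool_rot: [-180.0, -0.0, 180.0]
ft_force: [0.8, -0.0, -0.4]
width: 0.0851
grip_force: 0.0
```

Request:
jog_arm:
  deltas:
    - {"twist":[0,0,0],"offset":[-14,-39,0],"hand":1}
    - {"twist":[0,0,0],"offset":[-14,-39,0],"hand":1}
    - {"twist":[0,0,0],"offset":[-14,-39,0],"hand":1}
    - {"twist":[0,0,0],"offset":[-14,-39,0],"hand":1}
    - {"twist":[0,0,0],"offset":[-14,-39,0],"hand":1}
    - {"twist":[0,0,0],"offset":[-14,-39,0],"hand":1}
    - {"twist":[0,0,0],"offset":[-14,-39,0],"hand":1}
    - {"twist":[0,0,0],"offset":[-14,-39,0],"hand":1}

```text
time: 1.7
eef_pos: [0.4419, 0.168, 0.2482]
tool_rot: [-180.0, -0.0, 180.0]
ft_force: [0.1, 0.5, -0.8]
width: 0.0856
grip_force: 0.0
```

Request:
jog_arm:
  deltas:
    - {"twist":[0,0,0],"offset":[-14,-39,0],"hand":1}
    - {"twist":[0,0,0],"offset":[-14,-39,0],"hand":1}
    - {"twist":[0,0,0],"offset":[-14,-39,0],"hand":1}
    - {"twist":[0,0,0],"offset":[-14,-39,0],"hand":1}
    - {"twist":[0,0,0],"offset":[-14,-39,0],"hand":1}
    - {"twist":[0,0,0],"offset":[-14,-39,0],"hand":1}
    - {"twist":[0,0,0],"offset":[0,0,0],"hand":1}
    - {"twist":[0,0,0],"offset":[0,0,0],"hand":1}

```text
time: 2.5
eef_pos: [0.5256, -0.0654, 0.248]
tool_rot: [-180.0, -0.0, 179.8]
ft_force: [-0.6, 0.9, -0.6]
width: 0.0857
grip_force: 0.0
```

Request:
jog_arm:
  deltas:
    - {"twist":[0,0,0],"offset":[-8,-21.5,0],"hand":1}
    - {"twist":[0,0,0],"offset":[-8,-21.5,0],"hand":1}
    - {"twist":[0,0,0],"offset":[-8,-21.5,0],"hand":1}
    - {"twist":[0,0,0],"offset":[-8,-21.5,0],"hand":1}
    - {"twist":[0,0,0],"offset":[0,0,10],"hand":1}
    - {"twist":[0,0,0],"offset":[0,0,10],"hand":1}
    - {"twist":[0,0,0],"offset":[0,0,0],"hand":1}
    - {"twist":[0,0,0],"offset":[0,0,0],"hand":1}

```text
time: 3.3
eef_pos: [0.557, -0.1482, 0.2275]
tool_rot: [179.9, -0.1, -179.9]
ft_force: [0.8, 0.3, 0.2]
width: 0.0853
grip_force: 0.0
```

Run:
```python
from h import *
o=status.get_obs();m=viewer.camera_model('wrist');p,D=viewer.read_camera('wrist');cv2.imwrite('pics/w1.png',p[:,:,::-1])
print(o['eef_pos'],o['tool_rot'])
P=cloud(m,D).reshape(-1,3);P=P[(abs(P[:,0]-.557)<.05)&(abs(P[:,1]+.152)<.05)]
for a,b in((.134,.142),(.1,.13),(.085,.092),(.006,.016)):
    q=P[(P[:,2]>a)&(P[:,2]<b)]
    if len(q):print(a,len(q),q.mean(0).round(4),((q.min(0)+q.max(0))/2).round(4),np.ptp(q,0).round(4))
```

```text
[ 0.55704544 -0.14816188  0.22751544] [ 1.79928034e+02 -1.19721526e-01 -1.79858283e+02]
0.134 497 [ 0.5549 -0.1541  0.1368] [ 0.5553 -0.1543  0.1365] [0.0212 0.0206 0.005 ]
0.1 231 [ 0.5473 -0.1535  0.1158] [ 0.5496 -0.1539  0.1151] [0.0096 0.0209 0.0298]
0.085 1202 [ 0.5496 -0.154   0.0871] [ 0.5537 -0.1545  0.0885] [0.0454 0.0484 0.0069]
0.006 111 [ 0.5327 -0.149   0.0084] [ 0.5511 -0.1521  0.011 ] [0.0632 0.0638 0.01  ]
```

View pics/w1.png

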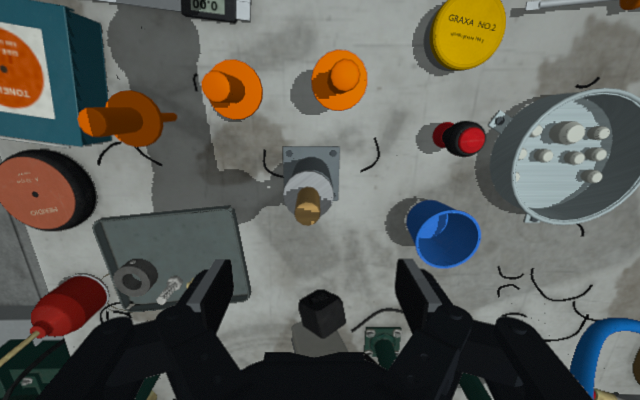

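The wrist view shows the pale handle centred between the open fingers at (308,206), with the orange ones well to the side. The measurements agree within 2–3 mm, so I aim at (0.556, -0.1535), descend and grip.

Request:
jog_arm:
  deltas:
    - {"twist":[0,0,0],"offset":[1,-5,0],"hand":1}
    - {"twist":[0,0,0],"offset":[0,0,20],"hand":1}
    - {"twist":[0,0,0],"offset":[0,0,20],"hand":1}
    - {"twist":[0,0,0],"offset":[0,0,20],"hand":1}
    - {"twist":[0,0,0],"offset":[0,0,20],"hand":1}
    - {"twist":[0,0,0],"offset":[0,0,20],"hand":1}
    - {"twist":[0,0,0],"offset":[0,0,15],"hand":1}
    - {"twist":[0,0,0],"offset":[0,0,0],"hand":1}

```text
time: 4.15
eef_pos: [0.5556, -0.1552, 0.1118]
tool_rot: [180.0, -0.2, 180.0]
ft_force: [-0.6, 0.1, 1.0]
width: 0.0854
grip_force: 0.0
```

Request:
jog_arm:
  deltas:
    - {"twist":[0,0,0],"offset":[0,0,0],"hand":0}
    - {"twist":[0,0,0],"offset":[0,0,0],"hand":0}
    - {"twist":[0,0,0],"offset":[0,0,0],"hand":0}
    - {"twist":[0,0,0],"offset":[0,0,0],"hand":0}
    - {"twist":[0,0,0],"offset":[0,0,0],"hand":0}
    - {"twist":[0,0,0],"offset":[0,0,0],"hand":0}
    - {"twist":[0,0,0],"offset":[0,0,0],"hand":0}
    - {"twist":[0,0,0],"offset":[0,0,0],"hand":0}
  force: 60

```text
time: 4.95
eef_pos: [0.5573, -0.1553, 0.1142]
tool_rot: [-180.0, 0.1, 180.0]
ft_force: [-2.0, 0.9, 5.5]
width: 0.0207
grip_force: 58.4
```

Run:
```python
from h import *
viewer.read_camera('side')
for i in range(3):
    o=status.get_obs();p,D=viewer.read_camera('side');print(o['eef_pos'].round(4) if hasattr(o['eef_pos'],'round') else o['eef_pos'],np.round(o['ft_force'],1),np.round(o['torque'],2),np.round(o['tool_rot'],2),o['time'])
cv2.imwrite('pics/s2.png',p[130:260,230:400,::-1].repeat(4,0).repeat(4,1))
```

```text
[ 0.5573 -0.1554  0.1142] [-1.   0.7  5.9] [-0.01  0.18 -0.06] [-1.7999e+02  7.0000e-02  1.7999e+02] 5.0
[ 0.5573 -0.1554  0.1142] [-1.2 -0.   4.9] [ 0.05  0.17 -0.03] [-1.7999e+02  7.0000e-02  1.7999e+02] 5.05
[ 0.5573 -0.1554  0.1141] [-0.9 -0.2  6.2] [0.03 0.14 0.01] [-1.7999e+02  7.0000e-02  1.7999e+02] 5.1
```

View pics/s2.png

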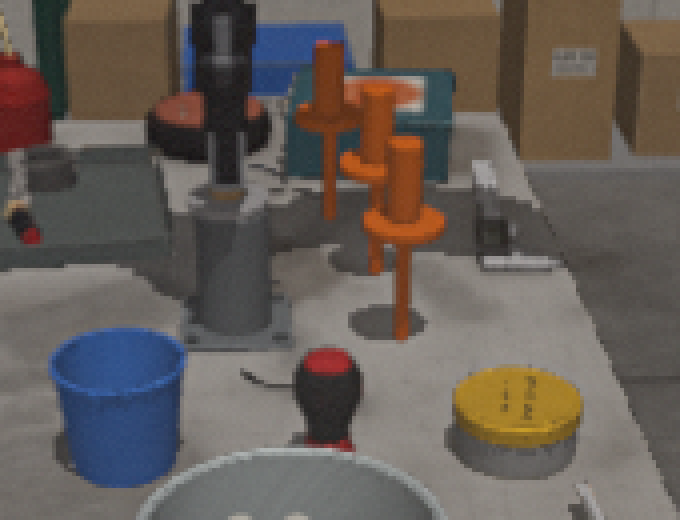

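The side crop shows both fingers closed on the pale handle, with the collar still flat on the tube. The TCP is 109 mm above the tip when home (z 0.114). Now I lift.

Request:
jog_arm:
  deltas:
    - {"twist":[0,0,0],"offset":[0,0,-10],"hand":0}
    - {"twist":[0,0,0],"offset":[0,0,-20],"hand":0}
    - {"twist":[0,0,0],"offset":[0,0,-20],"hand":0}
    - {"twist":[0,0,0],"offset":[0,0,-20],"hand":0}
    - {"twist":[0,0,0],"offset":[0,0,-20],"hand":0}
    - {"twist":[0,0,0],"offset":[0,0,-20],"hand":0}
    - {"twist":[0,0,0],"offset":[0,0,-10],"hand":0}
    - {"twist":[0,0,0],"offset":[0,0,0],"hand":0}

```text
time: 5.95
eef_pos: [0.5575, -0.1555, 0.2348]
tool_rot: [-180.0, 0.2, 180.0]
ft_force: [-0.1, 0.2, -1.2]
width: 0.0207
grip_force: 58.6
```

Run:
```python
from h import *
p,D=viewer.read_camera('side');o=status.get_obs();print(np.round(o['eef_pos'],4),np.round(o['tool_rot'],2),np.round(o['ft_force'],1),o['width'])
s=viewer.camera_model('side');P=cloud(s,D).reshape(-1,3);e=np.array(o['eef_pos'])
q=P[(np.abs(P[:,:2]-e[:2])<.05).all(1)&(P[:,2]>.09)&(P[:,2]<.225)]
for a in np.arange(.09,.23,.01):
    g=q[(q[:,2]>=a)&(q[:,2]<a+.01)]
    if len(g):print(round(a,3),len(g),((g.min(0)+g.max(0))/2-e).round(4),np.ptp(g,0).round(3), g[:,1].max()-e[1])
print('lowest',q[:,2].min())
cv2.imwrite('pics/s3.png',p[90:240,200:400,::-1].repeat(4,0).repeat(4,1))
```

```text
[ 0.5568 -0.1553  0.2336] [-1.7999e+02  4.0000e-02  1.7999e+02] [-0.4 -0.2 -1.2] 0.020549681293626044
0.12 3 [ 0.0015  0.0031 -0.1046] [0.005 0.005 0.002] 0.005477611906644059
0.13 16 [ 0.0025  0.0029 -0.0985] [0.007 0.007 0.01 ] 0.00621496615625447
0.14 16 [ 0.0021  0.0033 -0.0884] [0.007 0.006 0.008] 0.00634237403780033
0.15 15 [ 0.0019  0.0025 -0.0784] [0.007 0.006 0.008] 0.00539976999570288
0.16 17 [ 0.0016  0.002  -0.0687] [0.007 0.008 0.01 ] 0.006102253704695498
0.17 20 [ 0.0024  0.0002 -0.0586] [0.01  0.012 0.009] 0.006203905896191991
0.18 20 [ 0.0022  0.0017 -0.0484] [0.009 0.007 0.009] 0.0053149664368528915
0.19 11 [ 0.0031  0.0039 -0.04  ] [0.007 0.008 0.007] 0.008040925008466399
0.2 118 [ 0.0026  0.0046 -0.0278] [0.048 0.044 0.008] 0.02664915409300836
0.21 31 [ 0.0024  0.0109 -0.0186] [0.021 0.02  0.01 ] 0.02114201448748773
0.22 18 [ 0.0022  0.0171 -0.011 ] [0.02  0.012 0.004] 0.022973255900275297
lowest 0.12813901269840738
```

View pics/s3.png

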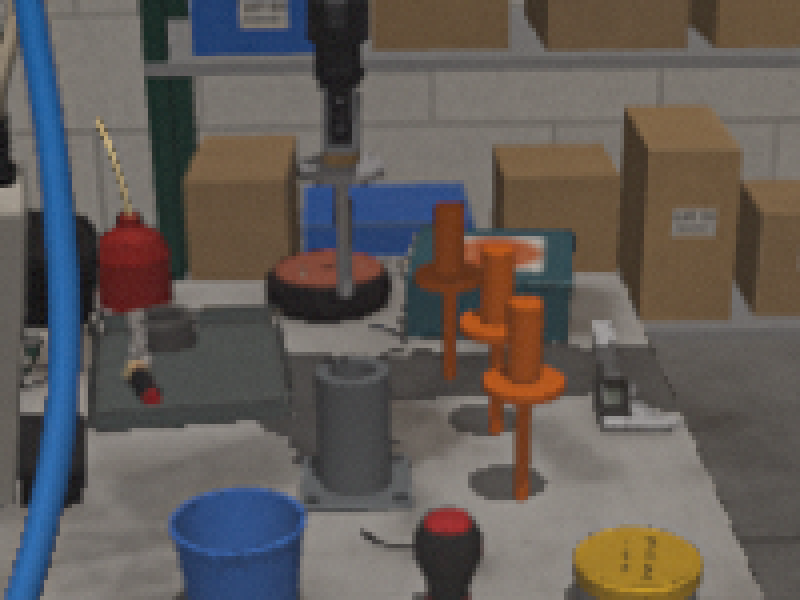

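The side view shows the stirrer held straight, with its tip at pixel (286,164), clear of the open tube. I'll carry it to above the pan's far side.

Request:
jog_arm:
  deltas:
    - {"twist":[0,0,0],"offset":[-0.5,20,0],"hand":0}
    - {"twist":[0,0,0],"offset":[-0.5,32,0],"hand":0}
    - {"twist":[0,0,0],"offset":[-0.5,32,0],"hand":0}
    - {"twist":[0,0,0],"offset":[-0.5,32,0],"hand":0}
    - {"twist":[0,0,0],"offset":[-0.5,32,0],"hand":0}
    - {"twist":[0,0,0],"offset":[-0.5,32,0],"hand":0}
    - {"twist":[0,0,0],"offset":[-0.5,32,0],"hand":0}
    - {"twist":[0,0,0],"offset":[-0.5,32,0],"hand":0}

```text
time: 6.8
eef_pos: [0.5597, 0.0898, 0.2318]
tool_rot: [-180.0, -0.2, 180.0]
ft_force: [0.6, -1.2, -1.3]
width: 0.0206
grip_force: 58.7
```

Request:
jog_arm:
  deltas:
    - {"twist":[0,0,0],"offset":[0,32,0],"hand":0}
    - {"twist":[0,0,0],"offset":[0,20,0],"hand":0}
    - {"twist":[0,0,0],"offset":[0,0,0],"hand":0}
    - {"twist":[0,0,0],"offset":[0,0,0],"hand":0}
    - {"twist":[0,0,0],"offset":[0,0,0],"hand":0}
    - {"twist":[0,0,0],"offset":[0,0,0],"hand":0}
    - {"twist":[0,0,0],"offset":[0,0,0],"hand":0}
    - {"twist":[0,0,0],"offset":[0,0,0],"hand":0}

```text
time: 7.6
eef_pos: [0.561, 0.1399, 0.2334]
tool_rot: [-180.0, 0.0, 179.9]
ft_force: [-0.3, -0.1, -0.3]
width: 0.0205
grip_force: 58.7
```

Run:
```python
from h import *
from scipy.ndimage import label
p,D=viewer.read_camera('side');o=status.get_obs();print(np.round(o['eef_pos'],4),np.round(o['tool_rot'],2),np.round(o['ft_force'],1))
s=viewer.camera_model('side');P=cloud(s,D).reshape(-1,3);e=np.array(o['eef_pos'])
q=P[(np.abs(P[:,:2]-e[:2])<.02).all(1)&(P[:,2]>.09)&(P[:,2]<.19)];print('rod-tcp',((q.min(0)+q.max(0))/2-e).round(4),q[:,2].min()-e[2])
h=P[(abs(P[:,0]-.556)<.04)&(abs(P[:,1]+.15)<.04)&(abs(P[:,2]-.08)<.004)];print('tube top',((h.min(0)+h.max(0))/2).round(4),np.ptp(h,0).round(4),len(h))
A=np.c_[h[:,:2],np.ones(len(h))];x=np.linalg.lstsq(A,(h[:,:2]**2).sum(1),rcond=None)[0];print(x[:2]/2)
b=P[(np.hypot(P[:,0]-.532,P[:,1]-.1415)<.06)&(P[:,2]>.022)&(P[:,2]<.035)];print('big',(b.min(0)+b.max(0))/2-[.532,.1415,0],len(b))
cv2.imwrite('pics/s4.png',p[150:320,220:390,::-1].repeat(3,0).repeat(3,1))
```

```text
[0.5609 0.1401 0.2334] [-1.7999e+02  1.0000e-02  1.7993e+02] [-0.1  0.7 -1. ]
rod-tcp [ 0.0011  0.0023 -0.0762] -0.10870562049908403Traceback (most recent call last):
  File "<stdin>", line 6, in <module>
    return umr_minimum(a, axis, None, out, keepdims, initial, where)
ValueError: zero-size array to reduction operation minimum which has no identity
```

Request:
jog_arm:
  deltas:
    - {"twist":[0,0,0],"offset":[0,1,16],"hand":0}
    - {"twist":[0,0,0],"offset":[0,0,20],"hand":0}
    - {"twist":[0,0,0],"offset":[0,0,20],"hand":0}
    - {"twist":[0,0,0],"offset":[0,0,20],"hand":0}
    - {"twist":[0,0,0],"offset":[0,0,16],"hand":0}
    - {"twist":[0,0,0],"offset":[0,0,12],"hand":0}
    - {"twist":[0,0,0],"offset":[0,0,8],"hand":0}
    - {"twist":[0,0,0],"offset":[0,0,0],"hand":0}

```text
time: 8.45
eef_pos: [0.5604, 0.1415, 0.1205]
tool_rot: [-180.0, -0.1, 180.0]
ft_force: [0.2, 0.6, -1.5]
width: 0.0207
grip_force: 58.7
```

Run:
```python
from h import *
p,D=viewer.read_camera('side');o=status.get_obs();print(np.round(o['eef_pos'],4),np.round(o['tool_rot'],2),np.round(o['ft_force'],1))
s=viewer.camera_model('side');P=cloud(s,D).reshape(-1,3)
b=P[(np.hypot(P[:,0]-.532,P[:,1]-.1415)<.06)&(P[:,2]>.023)&(P[:,2]<.035)&(P[:,0]<.545)]
if len(b):print('big',(b.min(0)+b.max(0))/2-[.532,.1415,0],len(b))
cv2.imwrite('pics/s4.png',p[150:320,220:390,::-1].repeat(3,0).repeat(3,1))
a=np.radians(np.arange(0,361,15));print('steps 15deg',np.c_[-30*np.diff(np.cos(a)),-30*np.diff(np.sin(a))].round(1).tolist())
```

```text
[0.5609 0.1417 0.1212] [-1.7999e+02 -2.0000e-02  1.7998e+02] [-0.3 -0.3 -1. ]
big [-0.02815157 -0.00109638  0.02758924] 106
steps 15deg [[1.0, -7.8], [3.0, -7.2], [4.8, -6.2], [6.2, -4.8], [7.2, -3.0], [7.8, -1.0], [7.8, 1.0], [7.2, 3.0], [6.2, 4.8], [4.8, 6.2], [3.0, 7.2], [1.0, 7.8], [-1.0, 7.8], [-3.0, 7.2], [-4.8, 6.2], [-6.2, 4.8], [-7.2, 3.0], [-7.8, 1.0], [-7.8, -1.0], [-7.2, -3.0], [-6.2, -4.8], [-4.8, -6.2], [-3.0, -7.2], [-1.0, -7.8]]
```

View pics/s4.png

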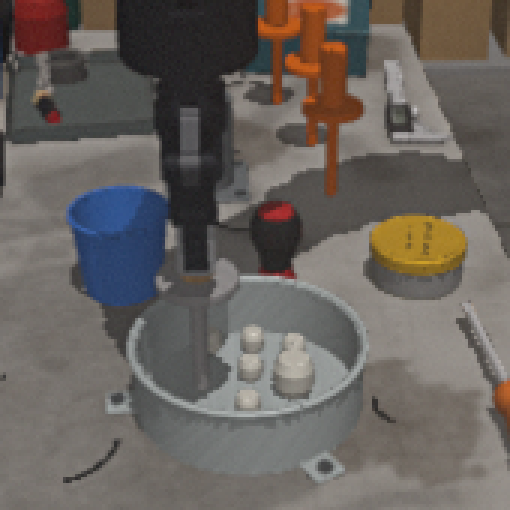

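The side crop shows the rod tip in the clear far side at about (287,278) in the full picture, with the big bead opposite at about (317,274). The tip is at z 12 mm. I start stirring clockwise in 7.5° steps.

Request:
jog_arm:
  deltas:
    - {"twist":[0,0,0],"offset":[0.3,-3.9,0],"hand":0}
    - {"twist":[0,0,0],"offset":[0.8,-3.9,0],"hand":0}
    - {"twist":[0,0,0],"offset":[1.3,-3.7,0],"hand":0}
    - {"twist":[0,0,0],"offset":[1.7,-3.5,0],"hand":0}
    - {"twist":[0,0,0],"offset":[2.2,-3.3,0],"hand":0}
    - {"twist":[0,0,0],"offset":[2.6,-2.9,0],"hand":0}
    - {"twist":[0,0,0],"offset":[2.9,-2.6,0],"hand":0}
    - {"twist":[0,0,0],"offset":[3.3,-2.2,0],"hand":0}

```text
time: 9.3
eef_pos: [0.5455, 0.1155, 0.1213]
tool_rot: [-180.0, 0.0, 180.0]
ft_force: [-0.2, 0.4, -0.6]
width: 0.0207
grip_force: 58.7
```

Request:
jog_arm:
  deltas:
    - {"twist":[0,0,0],"offset":[3.5,-1.7,0],"hand":0}
    - {"twist":[0,0,0],"offset":[3.7,-1.3,0],"hand":0}
    - {"twist":[0,0,0],"offset":[3.9,-0.8,0],"hand":0}
    - {"twist":[0,0,0],"offset":[3.9,-0.3,0],"hand":0}
    - {"twist":[0,0,0],"offset":[3.9,0.3,0],"hand":0}
    - {"twist":[0,0,0],"offset":[3.9,0.8,0],"hand":0}
    - {"twist":[0,0,0],"offset":[3.7,1.3,0],"hand":0}
    - {"twist":[0,0,0],"offset":[3.5,1.7,0],"hand":0}

```text
time: 10.1
eef_pos: [0.5154, 0.1159, 0.1213]
tool_rot: [180.0, 0.0, 180.0]
ft_force: [0.5, -0.7, -1.4]
width: 0.0208
grip_force: 58.7
```

Request:
jog_arm:
  deltas:
    - {"twist":[0,0,0],"offset":[3.3,2.2,0],"hand":0}
    - {"twist":[0,0,0],"offset":[2.9,2.6,0],"hand":0}
    - {"twist":[0,0,0],"offset":[2.6,2.9,0],"hand":0}
    - {"twist":[0,0,0],"offset":[2.2,3.3,0],"hand":0}
    - {"twist":[0,0,0],"offset":[1.7,3.5,0],"hand":0}
    - {"twist":[0,0,0],"offset":[1.3,3.7,0],"hand":0}
    - {"twist":[0,0,0],"offset":[0.8,3.9,0],"hand":0}
    - {"twist":[0,0,0],"offset":[0.3,3.9,0],"hand":0}

```text
time: 10.9
eef_pos: [0.5006, 0.1421, 0.1213]
tool_rot: [-180.0, -0.0, 180.0]
ft_force: [-0.2, -0.0, -0.9]
width: 0.0206
grip_force: 58.7
```

```bash
cat > pan.py <<'E'
from h import *
import sys
p,D=viewer.read_camera('side');o=status.get_obs();c=np.array([.532,.1415,0]);print(np.round(o['eef_pos'],4),np.round(o['ft_force'],1),o['time'])
P=cloud(viewer.camera_model('side'),D).reshape(-1,3);P=P[(P[:,2]>.023)&(P[:,2]<.034)&(np.hypot(P[:,0]-c[0],P[:,1]-c[1])<.063)]
for lo in (.024,.0275):
    b=P[P[:,2]>lo]
    k=np.unique(((b-c)[:,:2]*100).round().astype(int),axis=0,return_counts=True);print(lo,[(a.tolist(),int(n)) for a,n in zip(*k) if n>2])
cv2.imwrite(sys.argv[1],p[150:320,220:390,::-1].repeat(3,0).repeat(3,1))
E
python3 pan.py pics/s5.png
```

```text
[0.5007 0.143  0.1213] [ 0.5 -0.3 -1.3] 10.95
0.024 [([-5, 2], 3), ([-4, 1], 7), ([-4, 2], 19), ([-4, 3], 17), ([-3, 0], 16), ([-3, 1], 13), ([-3, 2], 19), ([-3, 3], 24), ([-2, 2], 6)]
0.0275 [([-4, 1], 7), ([-4, 2], 16), ([-4, 3], 8), ([-3, 0], 14), ([-3, 1], 12), ([-3, 2], 18), ([-3, 3], 9)]
```

View pics/s5.png

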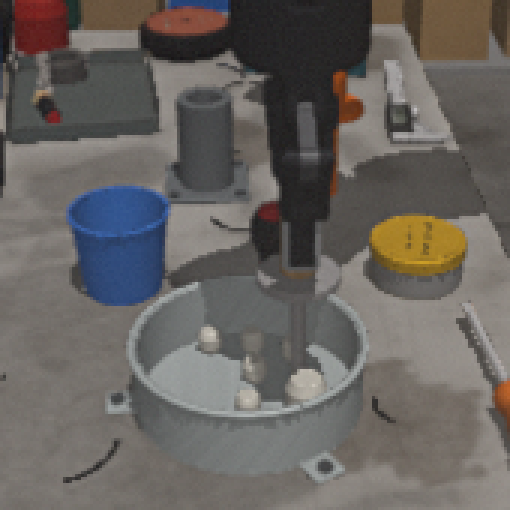

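The big bead, at about (322,278) in the full picture, now rides ahead of the rod, shoved along to the left. I continue the first round and then the second.

Request:
jog_arm:
  deltas:
    - {"twist":[0,0,0],"offset":[-0.3,3.9,0],"hand":0}
    - {"twist":[0,0,0],"offset":[-0.8,3.9,0],"hand":0}
    - {"twist":[0,0,0],"offset":[-1.3,3.7,0],"hand":0}
    - {"twist":[0,0,0],"offset":[-1.7,3.5,0],"hand":0}
    - {"twist":[0,0,0],"offset":[-2.2,3.3,0],"hand":0}
    - {"twist":[0,0,0],"offset":[-2.6,2.9,0],"hand":0}
    - {"twist":[0,0,0],"offset":[-2.9,2.6,0],"hand":0}
    - {"twist":[0,0,0],"offset":[-3.3,2.2,0],"hand":0}

```text
time: 11.75
eef_pos: [0.5161, 0.168, 0.1213]
tool_rot: [180.0, 0.0, 180.0]
ft_force: [0.5, -0.0, -1.1]
width: 0.0206
grip_force: 58.7
```

Request:
jog_arm:
  deltas:
    - {"twist":[0,0,0],"offset":[-3.5,1.7,0],"hand":0}
    - {"twist":[0,0,0],"offset":[-3.7,1.3,0],"hand":0}
    - {"twist":[0,0,0],"offset":[-3.9,0.8,0],"hand":0}
    - {"twist":[0,0,0],"offset":[-3.9,0.3,0],"hand":0}
    - {"twist":[0,0,0],"offset":[-3.9,-0.3,0],"hand":0}
    - {"twist":[0,0,0],"offset":[-3.9,-0.8,0],"hand":0}
    - {"twist":[0,0,0],"offset":[-3.7,-1.3,0],"hand":0}
    - {"twist":[0,0,0],"offset":[-3.5,-1.7,0],"hand":0}

```text
time: 12.55
eef_pos: [0.5461, 0.1675, 0.1213]
tool_rot: [-180.0, 0.0, 180.0]
ft_force: [-0.2, 0.9, -0.8]
width: 0.021
grip_force: 58.7
```

Request:
jog_arm:
  deltas:
    - {"twist":[0,0,0],"offset":[-3.3,-2.2,0],"hand":0}
    - {"twist":[0,0,0],"offset":[-2.9,-2.6,0],"hand":0}
    - {"twist":[0,0,0],"offset":[-2.6,-2.9,0],"hand":0}
    - {"twist":[0,0,0],"offset":[-2.2,-3.3,0],"hand":0}
    - {"twist":[0,0,0],"offset":[-1.7,-3.5,0],"hand":0}
    - {"twist":[0,0,0],"offset":[-1.3,-3.7,0],"hand":0}
    - {"twist":[0,0,0],"offset":[-0.8,-3.9,0],"hand":0}
    - {"twist":[0,0,0],"offset":[-0.3,-3.9,0],"hand":0}

```text
time: 13.35
eef_pos: [0.5609, 0.1413, 0.1213]
tool_rot: [-180.0, -0.0, 180.0]
ft_force: [-0.1, 0.2, -1.5]
width: 0.0204
grip_force: 58.7
```

Round one tracked exactly, with low forces. Second round.

Request:
jog_arm:
  deltas:
    - {"twist":[0,0,0],"offset":[0.3,-3.9,0],"hand":0}
    - {"twist":[0,0,0],"offset":[0.8,-3.9,0],"hand":0}
    - {"twist":[0,0,0],"offset":[1.3,-3.7,0],"hand":0}
    - {"twist":[0,0,0],"offset":[1.7,-3.5,0],"hand":0}
    - {"twist":[0,0,0],"offset":[2.2,-3.3,0],"hand":0}
    - {"twist":[0,0,0],"offset":[2.6,-2.9,0],"hand":0}
    - {"twist":[0,0,0],"offset":[2.9,-2.6,0],"hand":0}
    - {"twist":[0,0,0],"offset":[3.3,-2.2,0],"hand":0}

```text
time: 14.15
eef_pos: [0.5455, 0.1155, 0.1213]
tool_rot: [-180.0, 0.0, 180.0]
ft_force: [-0.2, 0.0, -1.3]
width: 0.0207
grip_force: 58.7
```

Request:
jog_arm:
  deltas:
    - {"twist":[0,0,0],"offset":[3.5,-1.7,0],"hand":0}
    - {"twist":[0,0,0],"offset":[3.7,-1.3,0],"hand":0}
    - {"twist":[0,0,0],"offset":[3.9,-0.8,0],"hand":0}
    - {"twist":[0,0,0],"offset":[3.9,-0.3,0],"hand":0}
    - {"twist":[0,0,0],"offset":[3.9,0.3,0],"hand":0}
    - {"twist":[0,0,0],"offset":[3.9,0.8,0],"hand":0}
    - {"twist":[0,0,0],"offset":[3.7,1.3,0],"hand":0}
    - {"twist":[0,0,0],"offset":[3.5,1.7,0],"hand":0}

```text
time: 14.95
eef_pos: [0.5154, 0.1159, 0.1213]
tool_rot: [-180.0, -0.0, 180.0]
ft_force: [0.3, 0.3, -2.1]
width: 0.0204
grip_force: 58.7
```

Request:
jog_arm:
  deltas:
    - {"twist":[0,0,0],"offset":[3.3,2.2,0],"hand":0}
    - {"twist":[0,0,0],"offset":[2.9,2.6,0],"hand":0}
    - {"twist":[0,0,0],"offset":[2.6,2.9,0],"hand":0}
    - {"twist":[0,0,0],"offset":[2.2,3.3,0],"hand":0}
    - {"twist":[0,0,0],"offset":[1.7,3.5,0],"hand":0}
    - {"twist":[0,0,0],"offset":[1.3,3.7,0],"hand":0}
    - {"twist":[0,0,0],"offset":[0.8,3.9,0],"hand":0}
    - {"twist":[0,0,0],"offset":[0.3,3.9,0],"hand":0}

```text
time: 15.75
eef_pos: [0.5007, 0.1421, 0.1213]
tool_rot: [180.0, 0.0, 180.0]
ft_force: [-0.1, -0.3, -1.5]
width: 0.0205
grip_force: 58.7
```

Request:
jog_arm:
  deltas:
    - {"twist":[0,0,0],"offset":[-0.3,3.9,0],"hand":0}
    - {"twist":[0,0,0],"offset":[-0.8,3.9,0],"hand":0}
    - {"twist":[0,0,0],"offset":[-1.3,3.7,0],"hand":0}
    - {"twist":[0,0,0],"offset":[-1.7,3.5,0],"hand":0}
    - {"twist":[0,0,0],"offset":[-2.2,3.3,0],"hand":0}
    - {"twist":[0,0,0],"offset":[-2.6,2.9,0],"hand":0}
    - {"twist":[0,0,0],"offset":[-2.9,2.6,0],"hand":0}
    - {"twist":[0,0,0],"offset":[-3.3,2.2,0],"hand":0}

```text
time: 16.55
eef_pos: [0.5161, 0.168, 0.1213]
tool_rot: [180.0, 0.0, 180.0]
ft_force: [-0.9, -0.4, 0.2]
width: 0.0206
grip_force: 58.7
```

Request:
jog_arm:
  deltas:
    - {"twist":[0,0,0],"offset":[-3.5,1.7,0],"hand":0}
    - {"twist":[0,0,0],"offset":[-3.7,1.3,0],"hand":0}
    - {"twist":[0,0,0],"offset":[-3.9,0.8,0],"hand":0}
    - {"twist":[0,0,0],"offset":[-3.9,0.3,0],"hand":0}
    - {"twist":[0,0,0],"offset":[-3.9,-0.3,0],"hand":0}
    - {"twist":[0,0,0],"offset":[-3.9,-0.8,0],"hand":0}
    - {"twist":[0,0,0],"offset":[-3.7,-1.3,0],"hand":0}
    - {"twist":[0,0,0],"offset":[-3.5,-1.7,0],"hand":0}

```text
time: 17.35
eef_pos: [0.5461, 0.1675, 0.1213]
tool_rot: [-180.0, 0.0, 180.0]
ft_force: [-0.1, 0.1, -1.4]
width: 0.0206
grip_force: 58.7
```

Request:
jog_arm:
  deltas:
    - {"twist":[0,0,0],"offset":[-3.3,-2.2,0],"hand":0}
    - {"twist":[0,0,0],"offset":[-2.9,-2.6,0],"hand":0}
    - {"twist":[0,0,0],"offset":[-2.6,-2.9,0],"hand":0}
    - {"twist":[0,0,0],"offset":[-2.2,-3.3,0],"hand":0}
    - {"twist":[0,0,0],"offset":[-1.7,-3.5,0],"hand":0}
    - {"twist":[0,0,0],"offset":[-1.3,-3.7,0],"hand":0}
    - {"twist":[0,0,0],"offset":[-0.8,-3.9,0],"hand":0}
    - {"twist":[0,0,0],"offset":[-0.3,-3.9,0],"hand":0}

```text
time: 18.15
eef_pos: [0.5609, 0.1413, 0.1213]
tool_rot: [-180.0, 0.0, 180.0]
ft_force: [-0.5, -0.6, -1.5]
width: 0.0208
grip_force: 58.7
```

Request:
jog_arm:
  deltas:
    - {"twist":[0,0,0],"offset":[0.1,-2,0],"hand":0}
    - {"twist":[0,0,0],"offset":[0,0,0],"hand":0}
    - {"twist":[0,0,0],"offset":[0,0,0],"hand":0}
    - {"twist":[0,0,0],"offset":[0,0,0],"hand":0}
    - {"twist":[0,0,0],"offset":[0,0,0],"hand":0}
    - {"twist":[0,0,0],"offset":[0,0,0],"hand":0}
    - {"twist":[0,0,0],"offset":[0,0,0],"hand":0}
    - {"twist":[0,0,0],"offset":[0,0,0],"hand":0}

```text
time: 18.95
eef_pos: [0.5608, 0.1398, 0.1213]
tool_rot: [-180.0, -0.0, 180.0]
ft_force: [-0.3, -0.0, -0.9]
width: 0.0207
grip_force: 58.7
```

```bash
python3 pan.py pics/s6.png
```

```text
[0.5608 0.1398 0.1213] [ 0.2  0.4 -0.3] 19.0
0.024 [([-4, 2], 4), ([-4, 3], 18), ([-4, 4], 4), ([-3, 3], 17), ([-3, 4], 9), ([3, 0], 21)]
0.0275 [([-4, 2], 4), ([-4, 3], 18), ([-4, 4], 4), ([-3, 3], 16), ([-3, 4], 7), ([3, 0], 14)]
```

View pics/s6.png

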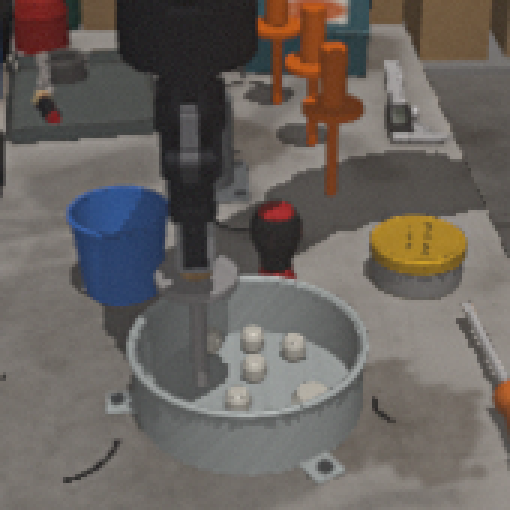

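The rod is back at the far side after two rounds. The big bead is shoved to about (-35, +33) mm, at (323,281) in the full picture, and still in the pan. I lift and carry the stirrer back.

Request:
jog_arm:
  deltas:
    - {"twist":[0,0,0],"offset":[0,0,-8],"hand":0}
    - {"twist":[0,0,0],"offset":[0,0,-16],"hand":0}
    - {"twist":[0,0,0],"offset":[0,0,-20],"hand":0}
    - {"twist":[0,0,0],"offset":[0,0,-20],"hand":0}
    - {"twist":[0,0,0],"offset":[0,0,-20],"hand":0}
    - {"twist":[0,0,0],"offset":[0,0,-20],"hand":0}
    - {"twist":[0,0,0],"offset":[0,0,-9],"hand":0}
    - {"twist":[0,0,0],"offset":[0,0,0],"hand":0}

```text
time: 19.8
eef_pos: [0.5616, 0.1399, 0.236]
tool_rot: [179.9, 0.2, 180.0]
ft_force: [0.2, 0.0, -1.9]
width: 0.0203
grip_force: 58.7
```

Request:
jog_arm:
  deltas:
    - {"twist":[0,0,0],"offset":[0,-20,0],"hand":0}
    - {"twist":[0,0,0],"offset":[0,-32,0],"hand":0}
    - {"twist":[0,0,0],"offset":[1,-32,0],"hand":0}
    - {"twist":[0,0,0],"offset":[1,-32,0],"hand":0}
    - {"twist":[0,0,0],"offset":[1,-32,0],"hand":0}
    - {"twist":[0,0,0],"offset":[1,-32,0],"hand":0}
    - {"twist":[0,0,0],"offset":[1,-32,0],"hand":0}
    - {"twist":[0,0,0],"offset":[0,-32,0],"hand":0}

```text
time: 20.6
eef_pos: [0.5546, -0.1054, 0.2331]
tool_rot: [180.0, -0.1, 180.0]
ft_force: [0.8, -0.3, -1.2]
width: 0.0204
grip_force: 58.8
```

Request:
jog_arm:
  deltas:
    - {"twist":[0,0,0],"offset":[0,-29,0],"hand":0}
    - {"twist":[0,0,0],"offset":[0,-20,0],"hand":0}
    - {"twist":[0,0,0],"offset":[0,0,0],"hand":0}
    - {"twist":[0,0,0],"offset":[0,0,0],"hand":0}
    - {"twist":[0,0,0],"offset":[0,0,0],"hand":0}
    - {"twist":[0,0,0],"offset":[0,0,0],"hand":0}
    - {"twist":[0,0,0],"offset":[0,0,0],"hand":0}
    - {"twist":[0,0,0],"offset":[0,0,0],"hand":0}

```text
time: 21.4
eef_pos: [0.5558, -0.1525, 0.2343]
tool_rot: [180.0, 0.0, -179.9]
ft_force: [-0.0, 0.2, -0.6]
width: 0.0203
grip_force: 58.8
```

Run:
```python
from h import *
p,D=viewer.read_camera('side');o=status.get_obs();e=np.array(o['eef_pos']);print(e.round(4),np.round(o['tool_rot'],2),np.round(o['ft_force'],1))
P=cloud(viewer.camera_model('side'),D).reshape(-1,3)
def circ(h):
    A=np.c_[h[:,:2],np.ones(len(h))];x=np.linalg.lstsq(A,(h[:,:2]**2).sum(1),rcond=None)[0];c=x[:2]/2;return c.round(4),np.sqrt(x[2]+c@c).round(4),len(h)
n=np.hypot(P[:,0]-.556,P[:,1]+.151)
print('tube body',circ(P[(n<.03)&(P[:,2]>.025)&(P[:,2]<.072)]))
h=P[(n<.03)&(abs(P[:,2]-.08)<.003)];print('top',((h.min(0)+h.max(0))/2).round(4),np.ptp(h,0).round(4),len(h))
r=P[(np.hypot(P[:,0]-e[0],P[:,1]-e[1])<.012)&(P[:,2]>.1)&(P[:,2]<.195)]
for a in(.12,.14,.16,.18):
    q=r[(r[:,2]>a-.01)&(r[:,2]<a+.01)];print('rod',a,np.median(q,0).round(4),len(q))
print('tip',r[:,2].min())
```

```text
[ 0.5558 -0.1527  0.2343] [ 179.99    0.   -179.96] [ 0.  -0.3 -1.4]
tube body (array([ 0.5562, -0.149 ]), np.float64(0.0203), 331)
top [ 0.5573 -0.1494  0.0798] [0.0439 0.042  0.005 ] 99
rod 0.12 [ 0.5559 -0.1503  0.1295] 5
rod 0.14 [ 0.5567 -0.1496  0.1398] 30
rod 0.16 [ 0.5573 -0.1499  0.1614] 39
rod 0.18 [ 0.5569 -0.1497  0.1802] 35
tip 0.12695156319644485
```

The rod is vertical and within about 3 mm of the tube's axis. I correct y by +2 mm and lower it.

Request:
jog_arm:
  deltas:
    - {"twist":[0,0,0],"offset":[0,2,0],"hand":0}
    - {"twist":[0,0,0],"offset":[0,0,20],"hand":0}
    - {"twist":[0,0,0],"offset":[0,0,20],"hand":0}
    - {"twist":[0,0,0],"offset":[0,0,20],"hand":0}
    - {"twist":[0,0,0],"offset":[0,0,20],"hand":0}
    - {"twist":[0,0,0],"offset":[0,0,20],"hand":0}
    - {"twist":[0,0,0],"offset":[0,0,12],"hand":0}
    - {"twist":[0,0,0],"offset":[0,0,0],"hand":0}

```text
time: 22.25
eef_pos: [0.5547, -0.1509, 0.1208]
tool_rot: [180.0, -0.2, 180.0]
ft_force: [0.1, 0.1, -1.1]
width: 0.0204
grip_force: 58.8
```

Request:
jog_arm:
  deltas:
    - {"twist":[0,0,0],"offset":[0,0,2],"hand":0}
    - {"twist":[0,0,0],"offset":[0,0,2],"hand":0}
    - {"twist":[0,0,0],"offset":[0,0,2],"hand":0}
    - {"twist":[0,0,0],"offset":[0,0,1],"hand":0}
    - {"twist":[0,0,0],"offset":[0,0,1],"hand":0}
    - {"twist":[0,0,0],"offset":[0,0,0],"hand":0}
    - {"twist":[0,0,0],"offset":[0,0,0],"hand":0}
    - {"twist":[0,0,0],"offset":[0,0,0],"hand":0}

```text
time: 23.05
eef_pos: [0.5558, -0.1513, 0.1144]
tool_rot: [-180.0, 0.0, 180.0]
ft_force: [-0.4, 0.0, -1.1]
width: 0.0203
grip_force: 58.8
```

Request:
jog_arm:
  deltas:
    - {"twist":[0,0,0],"offset":[0,0,1],"hand":0}
    - {"twist":[0,0,0],"offset":[0,0,0.5],"hand":0}
    - {"twist":[0,0,0],"offset":[0,0,0],"hand":0}
    - {"twist":[0,0,0],"offset":[0,0,0],"hand":0}
    - {"twist":[0,0,0],"offset":[0,0,0],"hand":0}
    - {"twist":[0,0,0],"offset":[0,0,0],"hand":0}
    - {"twist":[0,0,0],"offset":[0,0,0],"hand":0}
    - {"twist":[0,0,0],"offset":[0,0,0],"hand":0}

```text
time: 23.85
eef_pos: [0.5558, -0.1513, 0.1141]
tool_rot: [180.0, 0.0, 180.0]
ft_force: [-2.7, 0.9, 8.8]
width: 0.0205
grip_force: 59.8
```

The collar is seated on the tube, with 9 N of contact. I open, then back off straight up.

Request:
jog_arm:
  deltas:
    - {"twist":[0,0,0],"offset":[0,0,0],"hand":0.4}
    - {"twist":[0,0,0],"offset":[0,0,0],"hand":0.6}
    - {"twist":[0,0,0],"offset":[0,0,0],"hand":0.8}
    - {"twist":[0,0,0],"offset":[0,0,0],"hand":1}
    - {"twist":[0,0,0],"offset":[0,0,0],"hand":1}
    - {"twist":[0,0,0],"offset":[0,0,0],"hand":1}
    - {"twist":[0,0,0],"offset":[0,0,0],"hand":1}
    - {"twist":[0,0,0],"offset":[0,0,0],"hand":1}

```text
time: 24.65
eef_pos: [0.5557, -0.1513, 0.1128]
tool_rot: [-180.0, -0.0, 180.0]
ft_force: [-0.2, 0.7, 0.7]
width: 0.0857
grip_force: 0.0
```

Request:
jog_arm:
  deltas:
    - {"twist":[0,0,0],"offset":[0,0,-10],"hand":1}
    - {"twist":[0,0,0],"offset":[0,0,-20],"hand":1}
    - {"twist":[0,0,0],"offset":[0,0,-20],"hand":1}
    - {"twist":[0,0,0],"offset":[0,0,-20],"hand":1}
    - {"twist":[0,0,0],"offset":[0,0,-20],"hand":1}
    - {"twist":[0,0,0],"offset":[0,0,-20],"hand":1}
    - {"twist":[0,0,0],"offset":[0,0,-10],"hand":1}
    - {"twist":[0,0,0],"offset":[0,0,0],"hand":1}

```text
time: 25.45
eef_pos: [0.5567, -0.1516, 0.2347]
tool_rot: [-180.0, 0.2, 180.0]
ft_force: [-0.2, 0.9, 0.2]
width: 0.0851
grip_force: 0.0
```

Run:
```python
from h import *
p,D=viewer.read_camera('side');o=status.get_obs();print(np.round(o['eef_pos'],4),o['width'],o['time'],np.round(o['ft_force'],1))
P=cloud(viewer.camera_model('side'),D).reshape(-1,3);P=P[np.hypot(P[:,0]-.556,P[:,1]+.151)<.035]
for a,b in((.0845,.0895),(.1,.133),(.134,.142)):
    q=P[(P[:,2]>a)&(P[:,2]<b)];print(a,len(q),((q.min(0)+q.max(0))/2).round(4),np.ptp(q,0).round(3))
print('handle top z',P[P[:,2]<.17][:,2].max())
cv2.imwrite('pics/s7.png',p[150:320,220:390,::-1].repeat(3,0).repeat(3,1))
```

```text
[ 0.5559 -0.1513  0.2334] 0.08533960060328558 25.5 [-0.1 -1.1  0.4]
0.0845 116 [ 0.5571 -0.1486  0.087 ] [0.048 0.046 0.005]
0.1 119 [ 0.5572 -0.1466  0.1164] [0.022 0.018 0.032]
0.134 32 [ 0.558  -0.15    0.1365] [0.019 0.02  0.005]
handle top z 0.13884231479571163
```

View pics/s7.png

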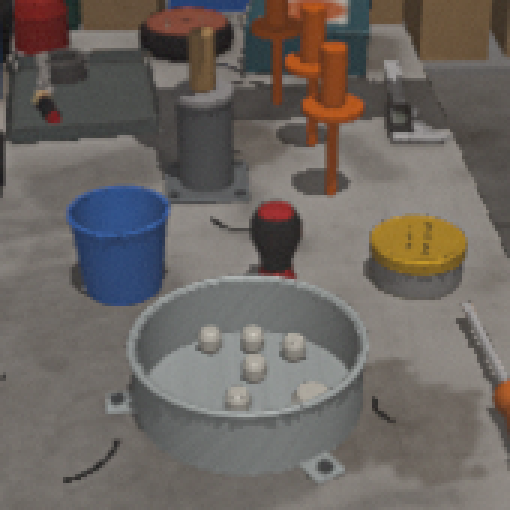

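The stirrer stands upright with its collar flat on the tube (collar at 0.087, handle top at 0.137) at about (288,180) in the full picture. The big bead is in the pan and the gripper is clear, so I hand in.

```bash
python3 -c "
from rig import job
print(job.sign_off())"
```

```text
the job is handed in; nothing more can be done
None
```

The job is done and handed in at about 25.5 s: I stirred the beads two full clockwise rounds, shoved the big bead along (it is still in the pan), and stood the stirrer back in its holder, collar flat on the tube, and released it.

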